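Bin a spent solder cartridge in the safety-capped waste canister

ROBOT

A 6-joint arm with a two-finger parallel gripper is mounted at the origin on the work surface. World frame = base frame: x ahead of the robot, y to its left, z up, the work surface at z = 0. Lengths are in m, angles in rad, forces in N, time in s.
With the tool pointing down it reaches from about 0.375 to 0.975 m from the base axis. Payload 3.8 kg.
Tool frame: the origin (TCP) lies at the very end of the fingers, on their centre line; the grasp point (between the pads) lies 19 mm behind it (bot.pinch_z is the distance from the TCP to the grasp point, in m); x points along the fingers, y is the direction in which the jaws open and shut, and the axes are right-handed (so a half turn about x gives the same grasp; the last joint's range is limited). The gripper opens to 85 mm and grips with 20 to 120 N. Pads are 22 mm wide; open, the fingers measure 114 mm over their backs; the gripper's body (76 mm by 85 mm) begins 54 mm behind the grasp point. The pads swing forward as they close: fully open they stand 13 mm farther back than shut.
Start: joints at [1.086, 0.264, 1.604, -0, 1.274, -0.037], TCP at [0.292, 0.608, 0.231] pointing down, gripper open.
Joint ranges: [-2.63, 2.63], [-0.94, 2.18], [0.31, 2.57], [-1.31, 4.45], [0, 2.66], [-2.55, 2.55]. Speed limits (rad/s): [2.57, 2.57, 3.14, 3.14, 3.14, 3.14].

INTERFACE

Orientations are given as a rotation vector (axis times angle).
In Python, from workcell import monitor, imaging, finish_job, bot gives the robot as it stands.
- The arm moves only by the tool jog_arm, never from a script. Its argument "rows" is a list of rows, each a list of 7 numbers: the shift along the tool's x, y, z in m, then the turn, a rotation vector about the tool's x, y, z in rad, then the opening in per cent of the stroke, from 0 (shut) to 100 (fully open). A call has 1 to 20 rows; each row is the pose to reach, as a shift and turn from the pose measured when the call began, along the tool's axes at that moment; what a row does not reach only later rows make up. A row lasts 1/10 s, in which the tool goes at most 50 mm and 8.59 degrees, less where a joint would pass 70% of its speed; a pose out of reach is approached as far as the arm can. A call with a gripper value outside its range is refused whole. The fingers move at their own pace and stop on an object; "force" is the grip in N (left out, the last holds). Time passes only in rows, so rows that repeat a pose let the fingers close. It gives the time, the measured TCP pose, the force and the opening at its end, in the units of the state.
- monitor.read_state(): the state, without advancing time (a new reading comes with each control period).
- imaging.read_camera(name): name is "scene" or "top" or "wrist"; returns the picture (400x640x3 uint8, blue, green, red); there is no depth.
- imaging.camera_params(name): a dict with "fx", "fy", "cx", "cy" (pixels), "k1" (the pictures are not rectified: a ray, as slopes to the right and down, at radius r is drawn at 1 + k1 r^2 times it, then the intrinsics apply), "T" (4x4, takes a point from camera to world coordinates); the wrist camera has in their place "T_tool_cam" (4x4, takes a point from camera to tool coordinates, whose origin is the TCP and whose axes are the tool frame's). Camera axes: x right, y down, z forward; pixel columns grow to the right and rows downward; lengths in m; the calibration is good to about 2 mm. A picture is of the moment at which its call begins: read the wrist's pose just before it. camera_params takes no time and is no camera call.
- finish_job(): hands the job in, once; it reports no verdict.
The state is a dict: "time": time; "q": joint angles; "joint_vel": joint speeds; "joint_torque": joint torques, N m; "tool_pos": TCP position; "tcp_rot": TCP orientation; "wrist_force": force on the tool from outside, world axes, zero at the start; "torque": the same for the moment, N m; "width": opening from 0.0 (shut) to 1.0 (fully open).
Only numpy, scipy, OpenCV 4.12 (cv2) and the standard library are available. Lean on these libraries where they do the work, as an engineer would, in place of code of your own. Each camera call takes 0.05 s, during which the arm holds its last target. There are 200 camera calls.

TASK

Open the steel waste canister: its winged safety cap comes free only if you press it down firmly against its spring and, while still pressing, turn it anticlockwise (seen from above); never wrench it against its lock. Lift the cap off and set it down flat, wing up, in the shallow square metal tray, and put the spent cartridge (the slim plain metal cylinder standing on the bench) into the open canister. Leave the other things on the bench where they stand.

Things in the scene. Friction and masses are not known exactly. Their poses are not given: they have to be found in the camera images.
- canister: Steel waste canister fixed to the bench: body 110 mm across (bands 115 mm), 100 mm high, then a neck 58 mm across outside, 52 mm inside, rim 142 mm above the bench; hollow, 4 mm floor. Origin: centre of its underside; z up. Two hooks on the neck at its +x and -x sides, out to 38 mm from the axis, hold the cap's inner lugs; locked, the cap's x is parallel to this x within 0.05 rad.
- canister_mouth (a point): Centre of the canister's open mouth at rim height. Axes as canister.
- cap_seat (a point): Centre of the cap's lower rim when locked: on the canister's axis, 118 mm above its underside. A 7 mm tooth on each hook bars turning: press the cap at least 8 mm down (9 to 10 is good) before and while it turns anticlockwise; clockwise is blocked. From 0.65 to 2.6 rad anticlockwise of locked it lifts straight off; 1.2 rad is a good turn. 2 mm side play.
- collar (a joint): Grey sprung ring, 96 mm across, on the neck under the cap's skirt: metres pressed down, 0 when the cap is not pressed, end stop at 0.011. It pushes back with 5 N at first, 12 N at 0.009, 13.6 N at 0.011.
- cap: Dark metal safety cap, about 0.3 kg, 88 mm across: a skirt open below, flat top 41 mm above its lower rim. On top a straight wing (grip bar) along the cap's x: 66 mm long, 20 mm wide (along y), 30 mm high; 71 mm high in all. Origin: centre of the lower rim; z up through the wing. Locked: flat top 159 mm, wing top 189 mm above the bench. Pinch the wing across its width.
- cap_grip (a point): Middle of the cap's wing, 56 mm above the cap's lower rim, 15 mm above the flat top. Axes as cap.
- tray: Shallow square aluminium tray fixed to the bench, 150 mm square outside, walls 4 mm thick and 14 mm high, floor 4 mm above the bench. Origin: centre of its underside; axes along its sides, z up.
- cartridge: Spent solder cartridge: plain metal cylinder with two dark bands, 26 mm across, 85 mm tall, about 70 g, standing upright and loose on the bench. Origin: centre of its lower end, z along it.
- cartridge_mid (a point): Middle of the cartridge, 42.5 mm above its lower end.
- tip_cleaner: Bystander: black pot with brass wool, 64 mm across, 55 mm high. Origin under its centre.
- solder_spool: Bystander: grey spool, 56 mm across, 50 mm high. Origin under its centre.
- flux_bottle: Bystander: white bottle with black cap, 48 mm across, 105 mm high. Origin under its centre.
- board: Bystander: green circuit board on four feet, 100 by 75 mm, about 25 mm high. Origin under its centre.
- screw_can: Bystander: closed steel can with a plain round lid without wing, 80 mm across, 120 mm high. Origin under its centre.
- screwdriver: Bystander: screwdriver lying on the bench, along its x axis.
- wick_spool: Bystander: flat white spool, 60 mm across, 16 mm high. Origin under its centre.
Not all that is in view belongs to the job. Leave any blue or turquoise look-alike of the cap alone.

How it is judged:
On the way:
1. the cap is turned by more than 0.3 rad while pressed down more than 5 mm on the canister (value of joint collar above 0.005 m and angle between the x axis of cap and the x axis of canister, either way round above 0.3 rad and horizontal distance between cap and canister below 0.006 m), for 0.02 s.
At the end, for the whole second after the job is handed in: Cap at rest in the tray, wing up within 0.1 rad, within 35 mm of the tray's centre along each side, rim under 12 mm above the tray's underside. Cartridge at rest in the canister, its middle within 50 mm of the axis and 0 to 80 mm above the canister's underside (x of cap in the frame of tray between -0.035 and 0.035 m and y of cap in the frame of tray between -0.035 and 0.035 m and z of cap in the frame of tray below 0.012 m and angle between cap's own z axis and vertical below 0.1 rad and linear speed of cap below 0.02 m/s and horizontal distance between cartridge_mid and canister below 0.05 m and z of cartridge_mid in the frame of canister between 0 and 0.08 m and linear speed of cartridge below 0.05 m/s); the robot touches nothing.
It fails at once if the cap is wrenched against its lock: over 250 N between cap and canister (contact force between cap and canister above 250 N).
It fails at once if a bystander is shifted by more than 30 mm or the flux bottle or closed can is tipped over (distance of any of tip_cleaner, solder_spool, flux_bottle, board, screw_can, screwdriver, wick_spool from where it was at the start of the episode above 0.03 m or angle between any of flux_bottle, screw_can's own z axis and vertical above 0.5 rad).
It also fails if it takes over 58 s, if anything falls off the work surface, if the arm or the gripper's body presses on something with over 40 N, if the wrist force passes 120 N, or if a joint passes its speed limit or range.

## Working session

There is one attempt and no reset: what is moved stays moved. The work goes in short steps, Python scripts to look and compute and a tool call to move; the robot and the scene stay as the last step left them, time stands still between calls to the robot, and variables do not carry over. Pictures are saved under pics/ and viewed, about 8 in all and at most 12, crops included, and the job is handed in when it is done.

Besides the shell and the picture viewer there is one more tool, called by a JSON object that holds its "name" and its "arguments", one argument or row to a line. jog_arm: Moves the arm, as the interface text tells. Its arguments: {"type":"object","properties":{"rows":{"type":"array","items":{"type":"array","items":{"type":"number"}}},"force":{"type":"number"}},"required":["rows"]}

```bash
mkdir -p pics; ls; cat > h.py <<'E'
import numpy as np, cv2
from workcell import monitor, imaging, finish_job, bot
from scipy.spatial.transform import Rotation as R
def pose():
    s=monitor.read_state(); T=np.eye(4); T[:3,:3]=R.from_rotvec(s["tcp_rot"]).as_matrix(); T[:3,3]=s["tool_pos"]; return s,T
def camT(name,T=None):
    p=imaging.camera_params(name)
    return p,(np.array(p["T"]) if "T" in p else T@np.array(p["T_tool_cam"]))
def pix2w(p,T,u,v,z):
    d=np.array([(u-p["cx"])/p["fx"],(v-p["cy"])/p["fy"]]); s=d.copy()
    for _ in range(20): s=d/(1+p["k1"]*(s@s))
    r=T[:3,:3]@np.array([s[0],s[1],1]); o=T[:3,3]
    return o+r*(z-o[2])/r[2]
def w2pix(p,T,X):
    c=np.linalg.inv(T)@np.append(X,1); s=c[:2]/c[2]; s=s*(1+p["k1"]*(s@s))
    return np.array([p["fx"]*s[0]+p["cx"],p["fy"]*s[1]+p["cy"]])
E
python3 - <<'E'
from h import *
s,T=pose(); print({k:np.round(v,3) for k,v in s.items()})
for n in("top","scene"):
    cv2.imwrite(f"pics/{n}0.png",imaging.read_camera(n)); p=imaging.camera_params(n); print(n,{k:np.round(v,3) for k,v in p.items()})
print({k:np.round(v,3) for k,v in imaging.camera_params("wrist").items()})
E
```

```text
pics
{'time': np.float64(0.0), 'q': array([ 1.086,  0.265,  1.605,  0.   ,  1.274, -0.037]), 'joint_vel': array([ 0.001, -0.   ,  0.   , -0.   ,  0.001,  0.001]), 'joint_torque': array([ 1.0000e-03, -5.1509e+01, -3.6732e+01,  0.0000e+00,  1.3000e-02,
        0.0000e+00]), 'tool_pos': array([0.292, 0.608, 0.23 ]), 'tcp_rot': array([ 0.349,  1.543, -0.353]), 'wrist_force': array([-0.851,  0.561,  0.376]), 'torque': array([ 0.036, -0.018, -0.031]), 'width': np.float64(1.002)}
top {'fx': np.float64(379.204), 'fy': np.float64(379.204), 'cx': np.float64(316.316), 'cy': np.float64(197.219), 'k1': np.float64(-0.003), 'T': array([[-0.   , -0.993,  0.117,  0.405],
       [-1.   , -0.002, -0.02 ,  0.02 ],
       [ 0.02 , -0.117, -0.993,  1.242],
       [ 0.   ,  0.   ,  0.   ,  1.   ]])}
scene {'fx': np.float64(381.062), 'fy': np.float64(381.062), 'cx': np.float64(318.167), 'cy': np.float64(205.464), 'k1': np.float64(0.031), 'T': array([[-0.351,  0.602, -0.718,  1.475],
       [ 0.936,  0.217, -0.275,  0.343],
       [-0.01 , -0.769, -0.64 ,  0.977],
       [ 0.   ,  0.   ,  0.   ,  1.   ]])}
{'fx': np.float64(331.469), 'fy': np.float64(331.469), 'cx': np.float64(325.686), 'cy': np.float64(200.765), 'k1': np.float64(0.004), 'T_tool_cam': array([[-0.   , -0.313,  0.95 , -0.142],
       [ 1.   , -0.   ,  0.   ,  0.   ],
       [ 0.   ,  0.95 ,  0.313, -0.081],
       [ 0.   ,  0.   ,  0.   ,  1.   ]])}
```

View pics/top0.png

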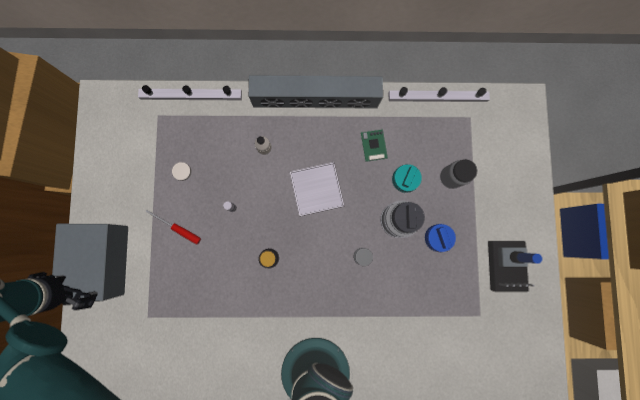

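View pics/scene0.png

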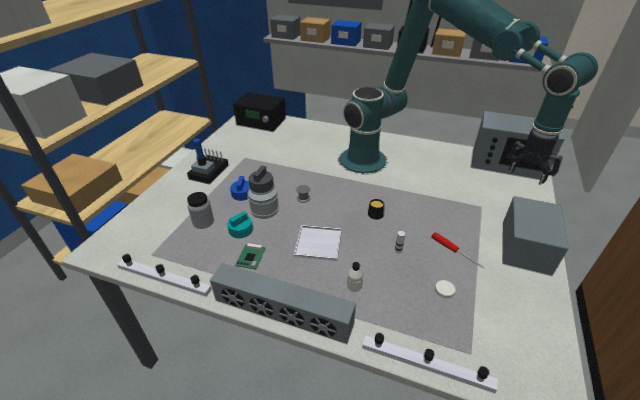

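In the top view, four things could be taken for the cap: the dark winged cap on the canister at (407,216), the turquoise look-alike at (408,178), the blue look-alike at (440,238), and the closed can at (460,172), which has a plain lid. By the description I choose the dark one. The cartridge is at (229,206); it could be confused with the flux bottle at (263,144). The tray is at (317,189). I'll check these in a close crop.

```bash
python3 - <<'E'
from h import *
im=cv2.imread("pics/top0.png")
a=cv2.resize(im[182:252,372:462],None,fx=6,fy=6,interpolation=cv2.INTER_CUBIC)
b=cv2.resize(im[192:222,212:252],None,fx=6,fy=6,interpolation=cv2.INTER_CUBIC)
c=cv2.resize(im[155:225,280:350],None,fx=3,fy=3,interpolation=cv2.INTER_CUBIC)
o=np.zeros((420,790,3),np.uint8); o[:420,:540]=a; o[:180,545:785]=b; o[190:400,545:755]=c
cv2.imwrite("pics/crop1.png",o)
p,T=camT("top")
print("cap top",pix2w(p,T,408,216,.159),"wing",pix2w(p,T,408,216,.189)); print("cart",pix2w(p,T,229,206,.085),pix2w(p,T,229,206,.04)); print("tray",pix2w(p,T,317,189,.01))
E
```

```text
cap top [ 0.47929052 -0.26523667  0.159     ] wing [ 0.47723598 -0.25733571  0.189     ]
cart [0.5142828  0.26349204 0.085     ] [0.51852806 0.27295511 0.04      ]
tray [ 0.57786906 -0.00681452  0.01      ]
```

View pics/crop1.png

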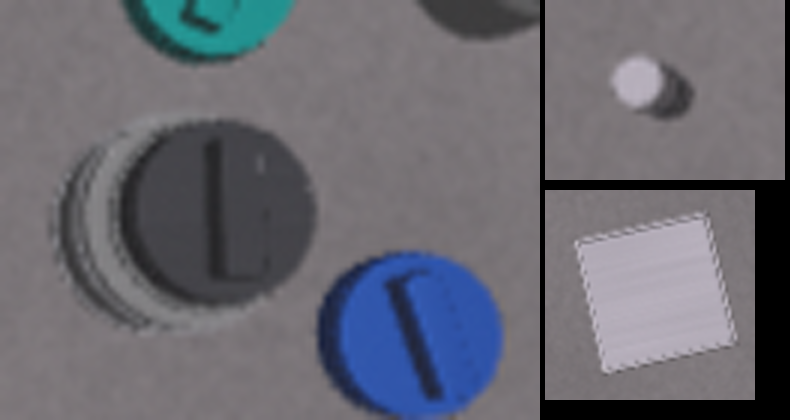

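```bash
cat >> h.py <<'E'
def down(yaw):  # tool x down, tool y at world heading yaw
    y=np.array([np.cos(yaw),np.sin(yaw),0]); x=np.array([0,0,-1.]); return np.c_[x,y,np.cross(x,y)]
def go(P,yaw=None):
    s,T=pose(); Rw=down(yaw) if yaw is not None else T[:3,:3]
    print("shift",np.round(T[:3,:3].T@(np.array(P)-T[:3,3]),4),"rot",np.round(R.from_matrix(T[:3,:3].T@Rw).as_rotvec(),4))
E
python3 - <<'E'
from h import *
s,T=pose(); print(T.round(3),"yaw",np.arctan2(T[1,1],T[0,1]))
p,C=camT("top")
print("cap",pix2w(p,C,408.7,217.3,.159),"cart",pix2w(p,C,227.3,205.7,.085),"tray",pix2w(p,C,316.8,189.3,.014))
p2,W=camT("wrist",T); print(W.round(3))
cx,cy=pix2w(p,C,408.7,217.3,.159)[:2]
for y in(np.pi/2,-np.pi/2): go([.50,.2,.33],y+.05); go([cx,cy,.33],y+.05)
E
```

```text
[[-0.001  0.433  0.901  0.292]
 [-0.002  0.901 -0.433  0.608]
 [-1.    -0.002 -0.     0.23 ]
 [ 0.     0.     0.     1.   ]] yaw 1.1230170326029842
cap [ 0.47555197 -0.26715237  0.159     ] cart [0.51519339 0.26868402 0.085     ] tray [ 0.57631599 -0.00607243  0.014     ]
[[ 0.433  0.856  0.281  0.219]
 [ 0.901 -0.411 -0.137  0.644]
 [-0.002  0.313 -0.95   0.372]
 [ 0.     0.     0.     1.   ]]
shift [-0.0994 -0.2778  0.3641] rot [-0.4978 -0.0006  0.002 ]
shift [-0.0985 -0.7094  0.5443] rot [-0.4978 -0.0006  0.002 ]
shift [-0.0994 -0.2778  0.3641] rot [2.6438e+00 2.7000e-03 8.0000e-04]
shift [-0.0985 -0.7094  0.5443] rot [2.6438e+00 2.7000e-03 8.0000e-04]
```

{"name": "jog_arm", "arguments": {
  "rows": [
    [-0.1,-0.14,0.18,0.6,0,0,100],
    [-0.1,-0.14,0.18,0.6,0,0,100],
    [-0.1,-0.14,0.18,0.6,0,0,100],
    [-0.1,-0.278,0.364,1.3,0,0,100],
    [-0.1,-0.278,0.364,1.3,0,0,100],
    [-0.1,-0.278,0.364,1.3,0,0,100],
    [-0.1,-0.278,0.364,1.3,0,0,100],
    [-0.1,-0.278,0.364,1.5,0,0,100],
    [-0.1,-0.278,0.364,1.5,0,0,100],
    [-0.1,-0.709,0.544,2.643,0,0,100],
    [-0.1,-0.709,0.544,2.643,0,0,100],
    [-0.1,-0.709,0.544,2.643,0,0,100],
    [-0.1,-0.709,0.544,2.643,0,0,100],
    [-0.1,-0.709,0.544,2.643,0,0,100],
    [-0.1,-0.709,0.544,2.643,0,0,100],
    [-0.1,-0.709,0.544,2.643,0,0,100],
    [-0.1,-0.709,0.544,2.643,0,0,100],
    [-0.1,-0.709,0.544,2.643,0,0,100],
    [-0.1,-0.709,0.544,2.643,0,0,100],
    [-0.1,-0.709,0.544,2.643,0,0,100]
  ]
}}

```text
time: 2.1
tool_pos: [0.4745, -0.2708, 0.3305]
tcp_rot: [2.194, 0.047, -2.2]
wrist_force: [-0.0, 1.3, -0.5]
width: 0.997
```

```bash
python3 - <<'E'
from h import *
s,T=pose(); im=imaging.read_camera("wrist"); print(T.round(4),s["q"].round(3),"yaw",np.arctan2(T[1,1],T[0,1])); cv2.imwrite("pics/w1.png",im); np.save("w1.npy",T)
p,C=camT("wrist",T); print(C.round(3)); print("cap guess px",w2pix(p,C,[.4756,-.2672,.159]))
E
```

```text
[[-0.0026  0.0457 -0.999   0.4745]
 [-0.0028 -0.999  -0.0457 -0.2708]
 [-1.      0.0027  0.0027  0.3305]
 [ 0.      0.      0.      1.    ]] [-0.562 -0.027  1.747 -0.004  1.422  0.964] yaw -1.525085414271686
[[ 0.045 -0.948 -0.316  0.555]
 [-0.999 -0.042 -0.017 -0.266]
 [ 0.002  0.317 -0.949  0.472]
 [ 0.     0.     0.     1.   ]]
cap guess px [322.38020363 175.86571795]
```

View pics/w1.png

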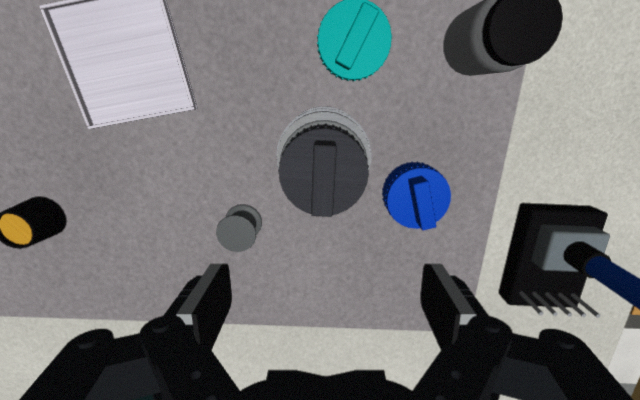

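The wrist view shows the dark winged cap on the grey canister at about (323,171), with its wing running up and down in the image. The turquoise cap is at (355,38) and the blue one at (418,197). I'll enlarge it for the wing's exact position.

```bash
python3 - <<'E'
from h import *
im=cv2.imread("pics/w1.png"); T=np.load("w1.npy"); p,C=camT("wrist",T)
c=cv2.resize(im[110:225,270:380],None,fx=5,fy=5,interpolation=cv2.INTER_CUBIC)
o=np.clip((c.astype(float)-10)*2.6,0,255).astype(np.uint8)
# predicted outlines for the estimate
X=np.array([.4756,-.2672]); yaw=0.05
u=np.array([np.cos(yaw),np.sin(yaw)]); v=np.array([-u[1],u[0]])
def dr(pts,col):
    q=np.array([(w2pix(p,C,P)-[270,110])*5 for P in pts]).astype(int); cv2.polylines(o,[q],True,col,1)
dr([[*(X+a*.033*u+b*.010*v),.189] for a,b in((1,1),(1,-1),(-1,-1),(-1,1))],(0,255,0))
dr([[*(X+.044*np.array([np.cos(t),np.sin(t)])),.159] for t in np.linspace(0,6.28,60)],(0,255,255))
cv2.imwrite("pics/w1c.png",o)
E
```

```text
(no output)
```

View pics/w1c.png

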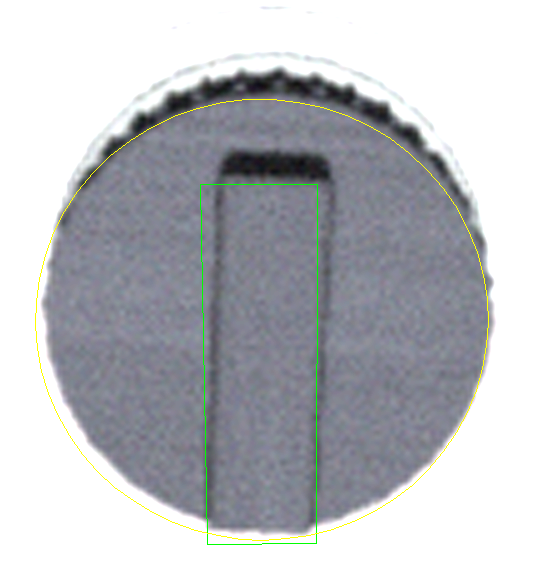

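```bash
python3 - <<'E'
from h import *
T=np.load("w1.npy"); p,C=camT("wrist",T)
q=[(219,181),(331,181),(315,529),(207,527)]
W=np.array([pix2w(p,C,270+a/5,110+b/5,.189) for a,b in q]); print(W.round(4))
far=(W[0]+W[1])/2; near=(W[2]+W[3])/2; d=far-near; print("len",np.linalg.norm(d),"wid",np.linalg.norm(W[0]-W[1]),np.linalg.norm(W[2]-W[3]),"mid",(far+near)/2,"yaw",np.arctan2(d[1],d[0]))
t=[(45,310),(492,310),(268,532),(268,90)]
D=np.array([pix2w(p,C,270+a/5,110+b/5,.159) for a,b in t]); print(D.round(4), D[:2].mean(0))
g=(far+near)/2; yw=np.arctan2(d[1],d[0])
print("pick"); go([g[0],g[1],.162],yw-np.pi/2)
E
```

```text
[[ 0.5089 -0.2587  0.189 ]
 [ 0.5097 -0.2778  0.189 ]
 [ 0.4461 -0.2784  0.189 ]
 [ 0.4456 -0.2586  0.189 ]]
len 0.06349671800606042 wid 0.019134512570375177 0.01976377902395218 mid [ 0.47755972 -0.26837289  0.189     ] yaw 0.0044446962964188
[[ 0.4776 -0.2251  0.159 ]
 [ 0.4814 -0.3116  0.159 ]
 [ 0.4335 -0.2702  0.159 ]
 [ 0.5213 -0.2664  0.159 ]] [ 0.47950293 -0.26832828  0.159     ]
pick
shift [ 1.685e-01 -1.000e-04 -3.300e-03] rot [ 0.0425  0.0025 -0.0008]
```

{"name": "jog_arm", "arguments": {
  "force": 90,
  "rows": [
    [0.05,0,-0.003,0.043,0.0025,0,100],
    [0.1,0,-0.003,0.043,0.0025,0,100],
    [0.14,0,-0.003,0.043,0.0025,0,60],
    [0.16,0,-0.0033,0.043,0.0025,0,50],
    [0.169,0,-0.0033,0.043,0.0025,0,40],
    [0.169,0,-0.0033,0.043,0.0025,0,40],
    [0.169,0,-0.0033,0.043,0.0025,0,0],
    [0.169,0,-0.0033,0.043,0.0025,0,0],
    [0.169,0,-0.0033,0.043,0.0025,0,0],
    [0.169,0,-0.0033,0.043,0.0025,0,0],
    [0.169,0,-0.0033,0.043,0.0025,0,0],
    [0.169,0,-0.0033,0.043,0.0025,0,0],
    [0.169,0,-0.0033,0.043,0.0025,0,0]
  ]
}}

```text
time: 3.45
tool_pos: [0.4784, -0.2689, 0.1622]
tcp_rot: [2.221, 0.002, -2.216]
wrist_force: [1.5, 0.3, 3.0]
width: 0.215
```

{"name": "jog_arm", "arguments": {
  "rows": [
    [0.003,0,0,0,0,0,0],
    [0.006,0,0,0,0,0,0],
    [0.0095,0,0,0,0,0,0],
    [0.0095,0,0,0,0,0,0],
    [0.0095,0,0,0,0,0,0]
  ]
}}

```text
time: 3.95
tool_pos: [0.4785, -0.2689, 0.1536]
tcp_rot: [2.221, 0.002, -2.216]
wrist_force: [-0.8, 1.8, 9.5]
width: 0.216
```

{"name": "jog_arm", "arguments": {
  "rows": [
    [0.0015,0,0,0,0,0,0],
    [0.0015,0,0,0,0,0,0],
    [0.0015,0,0,0,0,0,0]
  ]
}}

```text
time: 4.25
tool_pos: [0.4785, -0.2689, 0.1531]
tcp_rot: [2.221, 0.002, -2.216]
wrist_force: [-1.1, 3.0, 9.2]
width: 0.218
```

{"name": "jog_arm", "arguments": {
  "rows": [
    [0.0013,0,0,-0.08,0,0,0],
    [0.0013,0,0,-0.16,0,0,0],
    [0.0013,0,0,-0.24,0,0,0],
    [0.0013,0,0,-0.24,0,0,0]
  ]
}}

```text
time: 4.65
tool_pos: [0.4791, -0.2698, 0.1532]
tcp_rot: [2.093, 0.254, -2.086]
wrist_force: [-0.2, 0.2, 9.6]
width: 0.22
```

```bash
python3 -c "
from h import *
s,T=pose(); print(s['torque'].round(2),s['wrist_force'].round(1),s['q'].round(3),np.arctan2(T[1,1],T[0,1]))"
```

```text
[0.28 0.08 0.04] [-0.2  0.2  9.6] [-5.580e-01  8.800e-02  1.959e+00 -1.000e-03  1.089e+00  7.680e-01] -1.3254436064958435
```

{"name": "jog_arm", "arguments": {
  "rows": [
    [0.0012,0,0,-0.12,0,0,0],
    [0.0012,0,0,-0.24,0,0,0],
    [0.0012,0,0,-0.36,0,0,0],
    [0.0012,0,0,-0.48,0,0,0],
    [0.0012,0,0,-0.6,0,0,0],
    [0.0012,0,0,-0.72,0,0,0],
    [0.0012,0,0,-0.84,0,0,0],
    [0.0012,0,0,-0.96,0,0,0],
    [0.0012,0,0,-0.96,0,0,0]
  ]
}}

```text
time: 5.55
tool_pos: [0.4795, -0.2704, 0.1533]
tcp_rot: [1.471, 1.008, -1.469]
wrist_force: [-0.8, 0.2, 9.4]
width: 0.215
```

```bash
python3 -c "
from h import *
s,T=pose(); print(s['torque'].round(2),s['wrist_force'].round(1),s['q'].round(3),np.arctan2(T[1,1],T[0,1])); cv2.imwrite('pics/w2.png',imaging.read_camera('wrist')); go([.4785,-.2690,.26])"
```

```text
[0.36 0.24 0.19] [-0.8  0.2  9.4] [-0.558  0.088  1.959 -0.002  1.088 -0.194] -0.36275116584477074
shift [-0.1067 -0.0008 -0.0007] rot [0. 0. 0.]
```

View pics/w2.png

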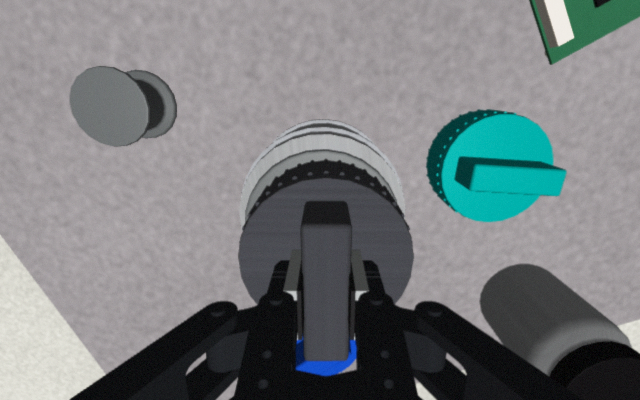

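The cap has turned with the wing, which is centred between the pads at (326,235). The neighbours at (496,167) and (122,105) are untouched. Next I lift it.

{"name": "jog_arm", "arguments": {
  "rows": [
    [-0.01,0,0,0,0,0,0],
    [-0.025,0,0,0,0,0,0],
    [-0.04,-0.0005,-0.0005,0,0,0,0],
    [-0.06,-0.0005,-0.0005,0,0,0,0],
    [-0.09,-0.0005,-0.0005,0,0,0,0],
    [-0.11,0,0,0,0,0,0],
    [-0.11,0,0,0,0,0,0]
  ]
}}

```text
time: 6.3
tool_pos: [0.4804, -0.271, 0.2671]
tcp_rot: [1.472, 1.001, -1.467]
wrist_force: [1.2, 0.3, -1.1]
width: 0.219
```

```bash
python3 -c "
from h import *
s,T=pose(); print(s['torque'].round(2),s['wrist_force'].round(1)); go([.5765,-.006,.26],-.36);go([.5765,-.006,.049],-.36)"
```

```text
[-0.05 -0.07  0.04] [ 1.2  0.3 -1.1]
shift [ 0.0058 -0.0047 -0.2819] rot [-0.0045  0.0044 -0.0117]
shift [ 0.2168 -0.0072 -0.2828] rot [-0.0045  0.0044 -0.0117]
```

{"name": "jog_arm", "arguments": {
  "rows": [
    [0.006,-0.001,-0.045,0,0.0044,-0.0117,0],
    [0.006,-0.002,-0.09,0,0.0044,-0.0117,0],
    [0.006,-0.003,-0.135,0,0.0044,-0.0117,0],
    [0.006,-0.003,-0.18,0,0.0044,-0.0117,0],
    [0.006,-0.004,-0.225,0,0.0044,-0.0117,0],
    [0.006,-0.005,-0.26,0,0.0044,-0.0117,0],
    [0.006,-0.005,-0.282,0,0.0044,-0.0117,0],
    [0.05,-0.0055,-0.282,0,0.0044,-0.0117,0],
    [0.09,-0.006,-0.282,0,0.0044,-0.0117,0],
    [0.13,-0.0065,-0.2825,0,0.0044,-0.0117,0],
    [0.16,-0.007,-0.283,0,0.0044,-0.0117,0],
    [0.185,-0.007,-0.283,0,0.0044,-0.0117,0],
    [0.2,-0.007,-0.283,0,0.0044,-0.0117,0],
    [0.2,-0.007,-0.283,0,0.0044,-0.0117,0]
  ]
}}

```text
time: 7.7
tool_pos: [0.5731, -0.0057, 0.062]
tcp_rot: [1.468, 1.019, -1.479]
wrist_force: [-0.4, -0.2, -3.2]
width: 0.215
```

```bash
python3 -c "
from h import *
s,T=pose(); print(s['torque'].round(2),s['wrist_force'].round(1)); cv2.imwrite('pics/w3.png',imaging.read_camera('wrist')); go([.5765,-.006,.047],-.36)"
```

```text
[ 0.01  0.01 -0.01] [-0.4 -0.2 -3.2]
shift [ 0.0172  0.0015 -0.0003] rot [-0.0045  0.0012  0.0036]
```

View pics/w3.png

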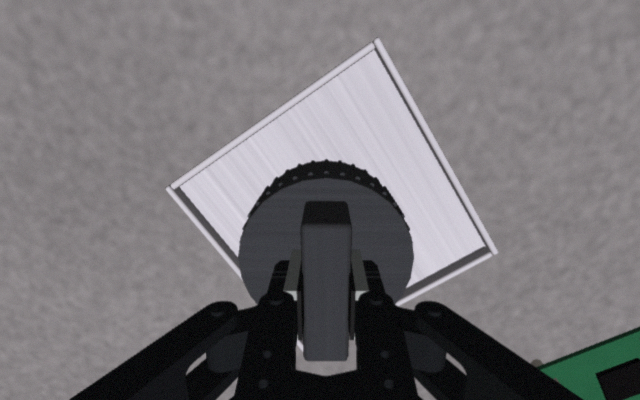

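```bash
python3 -c "
from h import *
s,T=pose(); p,C=camT('wrist',T)
A=[pix2w(p,C,u,v,.014) for u,v in((170,188),(376,41),(496,251))]; print(np.round(A,4),'centre',(A[0]+A[2])/2,np.linalg.norm(A[0]-A[1]),np.linalg.norm(A[2]-A[1])); c=(A[0]+A[2])/2; go([c[0],c[1],.047],-.36)"
```

```text
[[ 0.4952  0.0518  0.014 ]
 [ 0.6365  0.0841  0.014 ]
 [ 0.6701 -0.0596  0.014 ]] centre [ 0.58267257 -0.00390588  0.014     ] 0.14492583521320912 0.14763001095697492
shift [ 0.0171  0.0065 -0.0045] rot [-0.0045  0.0012  0.0036]
```

The tray corners at (170,188), (376,41) and (496,251) give sides of 145–148 mm, against a true 150 mm. The cap is over the tray and within 8 mm of its centre. I lower it.

{"name": "jog_arm", "arguments": {
  "rows": [
    [0.006,0.004,-0.002,0,0,0,0],
    [0.011,0.005,-0.003,0,0,0,0],
    [0.014,0.005,-0.003,0,0,0,0],
    [0.0165,0.005,-0.003,0,0,0,0],
    [0.0165,0.005,-0.003,0,0,0,0]
  ]
}}

```text
time: 8.25
tool_pos: [0.5814, -0.0049, 0.0494]
tcp_rot: [1.471, 1.016, -1.475]
wrist_force: [-3.1, -0.6, 4.9]
width: 0.216
```

{"name": "jog_arm", "arguments": {
  "rows": [
    [-0.001,0,0,0,0,0,60],
    [-0.001,0,0,0,0,0,60],
    [-0.001,0,0,0,0,0,60],
    [-0.001,0,0,0,0,0,60],
    [-0.03,0,0,0,0,0,70],
    [-0.07,0,0,0,0,0,70],
    [-0.11,0,0,0,0,0,70],
    [-0.15,0,0,0,0,0,70]
  ]
}}

```text
time: 9.05
tool_pos: [0.5814, -0.0048, 0.2006]
tcp_rot: [1.47, 1.016, -1.475]
wrist_force: [0.7, -0.2, 0.4]
width: 0.7
```

```bash
python3 -c "
from h import *
s,T=pose(); print(s['q'].round(3),s['wrist_force'].round(1)); cv2.imwrite('pics/w4.png',imaging.read_camera('wrist'));
for y in (1.57,0.5,0): go([.4752,.2587,.22],y)"
```

```text
[-0.051  0.112  1.841 -0.     1.192  0.313] [ 0.7 -0.2  0.4]
shift [-0.012  -0.1974 -0.207 ] rot [-1.9344  0.0068 -0.0085]
shift [-0.012  -0.1974 -0.207 ] rot [-0.8644  0.0013 -0.0094]
shift [-0.012  -0.1974 -0.207 ] rot [-0.3644 -0.001  -0.0092]
```

View pics/w4.png

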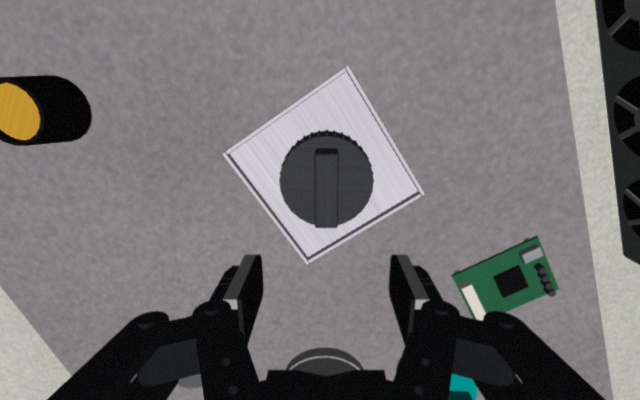

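The cap lies flat, wing up, near the middle of the tray: cap at (326,180), tray roughly centred at (324,165). Now the cartridge.

{"name": "jog_arm", "arguments": {
  "rows": [
    [-0.02,-0.026,-0.04,-0.1,0,0,100],
    [-0.02,-0.052,-0.08,-0.2,0,0,100],
    [-0.02,-0.08,-0.12,-0.3,0,-0.009,100],
    [-0.02,-0.105,-0.16,-0.364,0,-0.009,100],
    [-0.02,-0.13,-0.2,-0.364,0,-0.009,100],
    [-0.02,-0.1585,-0.233,-0.364,0,-0.009,100],
    [-0.02,-0.1585,-0.233,-0.364,0,-0.009,100],
    [-0.02,-0.1585,-0.233,-0.364,0,-0.009,100]
  ]
}}

```text
time: 9.9
tool_pos: [0.5202, 0.27, 0.228]
tcp_rot: [1.208, 1.21, -1.207]
wrist_force: [-0.2, -0.0, -0.0]
width: 1.002
```

```bash
python3 -c "
from h import *
s,T=pose(); im=imaging.read_camera('wrist'); p,C=camT('wrist',T); u,v=w2pix(p,C,[.515,.269,.085]); print(u,v,s['q'].round(3)); np.save('w5.npy',T)
cv2.imwrite('pics/w5.png',im)"
```

```text
320.7438557606371 188.20112565290464 [0.436 0.099 1.803 0.    1.239 0.434]
```

View pics/w5.png

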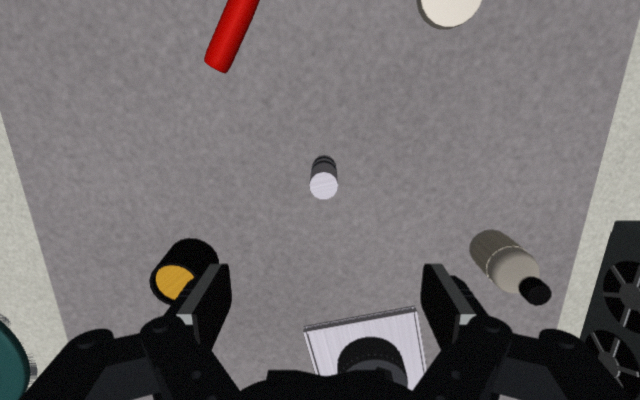

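```bash
python3 -c "
from h import *
T=np.load('w5.npy'); p,C=camT('wrist',T); X=pix2w(p,C,323.5,186,.085); print(X,'dia',np.linalg.norm(pix2w(p,C,337.5,186,.085)-pix2w(p,C,309.5,186,.085))); go([X[0],X[1],.052],0)
b,c=pix2w(p,C,185,250,0),pix2w(p,C,500,270,.05); print('tipcl',b,'bottle',c)"
```

```text
[0.51746507 0.27104826 0.085     ] dia 0.02498964823835976
shift [ 0.176  -0.0031 -0.002 ] rot [ 0.0007 -0.0001 -0.0002]
tipcl [0.34582519 0.16476245 0.        ] bottle [0.709648   0.16661257 0.05      ]
```

The cartridge top is at (323.5,186). It measures 25 mm across against 26, so the identification holds. I descend and grip it.

{"name": "jog_arm", "arguments": {
  "force": 40,
  "rows": [
    [0.05,-0.003,-0.002,0,0,0,100],
    [0.1,-0.003,-0.002,0,0,0,100],
    [0.14,-0.003,-0.002,0,0,0,80],
    [0.165,-0.003,-0.002,0,0,0,65],
    [0.176,-0.003,-0.002,0,0,0,55],
    [0.176,-0.003,-0.002,0,0,0,55],
    [0.176,-0.003,-0.002,0,0,0,0],
    [0.176,-0.003,-0.002,0,0,0,0],
    [0.176,-0.003,-0.002,0,0,0,0],
    [0.176,-0.003,-0.002,0,0,0,0],
    [0.176,-0.003,-0.002,0,0,0,0],
    [0.176,-0.003,-0.002,0,0,0,0]
  ]
}}

```text
time: 11.15
tool_pos: [0.5192, 0.2718, 0.0541]
tcp_rot: [1.211, 1.208, -1.205]
wrist_force: [0.3, -0.3, 6.0]
width: 0.29
```

{"name": "jog_arm", "arguments": {
  "rows": [
    [-0.05,0,0,0,0,0,0],
    [-0.1,0,0,0,0,0,0],
    [-0.15,0,0,0,0,0,0],
    [-0.2,-0.002,0.03,0,0,0,0],
    [-0.206,-0.006,0.08,0,0,0,0],
    [-0.206,-0.01,0.13,0,0,0,0],
    [-0.206,-0.014,0.18,0,0,0,0],
    [-0.206,-0.018,0.23,0,0,0,0],
    [-0.206,-0.022,0.28,0,0,0,0],
    [-0.206,-0.026,0.33,0,0,0,0],
    [-0.206,-0.03,0.38,0,0,0,0],
    [-0.206,-0.034,0.43,0,0,0,0],
    [-0.206,-0.038,0.48,0,0,0,0],
    [-0.206,-0.041,0.515,0,0,0,0],
    [-0.206,-0.041,0.535,0,0,0,0],
    [-0.206,-0.041,0.541,0,0,0,0],
    [-0.206,-0.041,0.541,0,0,0,0],
    [-0.206,-0.041,0.541,0,0,0,0]
  ]
}}

```text
time: 12.95
tool_pos: [0.478, -0.2684, 0.259]
tcp_rot: [1.211, 1.209, -1.204]
wrist_force: [-0.3, 0.1, -1.3]
width: 0.291
```

```bash
python3 -c "
from h import *
s,T=pose(); im=imaging.read_camera('wrist'); p,C=camT('wrist',T); print(w2pix(p,C,[.4777,-.2686,.142]),s['q'].round(3),s['width']); 
cv2.imwrite('pics/w6.png',im); go([.4777,-.2686,.155],0)"
```

```text
[325.68965114 196.36909844] [-0.559  0.006  1.844  0.004  1.29  -0.562] 0.29081413427248104
shift [ 0.104  -0.0008  0.0007] rot [ 0.0025 -0.0022 -0.0036]
```

View pics/w6.png

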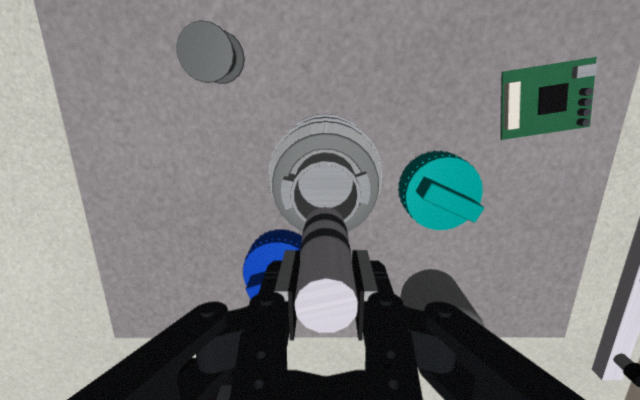

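The canister stands open with its mouth at about (325,190), and the cartridge hangs in the grip above it. I lower it into the mouth.

{"name": "jog_arm", "arguments": {
  "rows": [
    [0.03,-0.0008,0.0007,0,0,0,0],
    [0.055,-0.0008,0.0007,0,0,0,0],
    [0.075,-0.0008,0.0007,0,0,0,0],
    [0.09,-0.0008,0.0007,0,0,0,0],
    [0.105,-0.0008,0.0007,0,0,0,0],
    [0.105,-0.0008,0.0007,0,0,0,0]
  ]
}}

```text
time: 13.6
tool_pos: [0.4765, -0.2671, 0.1518]
tcp_rot: [1.21, 1.214, -1.204]
wrist_force: [-0.5, 0.7, -0.7]
width: 0.293
```

Nothing is touching, and the cartridge reaches about 40 mm into the neck. I release it and rise.

{"name": "jog_arm", "arguments": {
  "rows": [
    [0,0,0,0,0,0,60],
    [0,0,0,0,0,0,60],
    [0,0,0,0,0,0,60],
    [0,0,0,0,0,0,60],
    [-0.04,0,0,0,0,0,60],
    [-0.08,0,0,0,0,0,60],
    [-0.12,0,0,0,0,0,60],
    [-0.16,0,0,0,0,0,60],
    [-0.16,0,-0.05,0,0,0,60],
    [-0.16,0,-0.05,0,0,0,60]
  ]
}}

```text
time: 14.6
tool_pos: [0.4773, -0.2149, 0.3151]
tcp_rot: [1.211, 1.212, -1.199]
wrist_force: [-0.4, -0.2, 0.0]
width: 0.601
```

```bash
python3 -c "
from h import *
im=imaging.read_camera('wrist'); t=imaging.read_camera('top')
o=np.zeros((600,640,3),np.uint8); o[:300,:480]=cv2.resize(im,(480,300)); o[300:,:480]=cv2.resize(t[70:320,130:500],(480,300)); cv2.imwrite('pics/f.png',o); print(pose()[0]['wrist_force'].round(1),pose()[0]['time'])"
```

```text
[-0.5  0.4  0.4] 14.7
```

View pics/f.png

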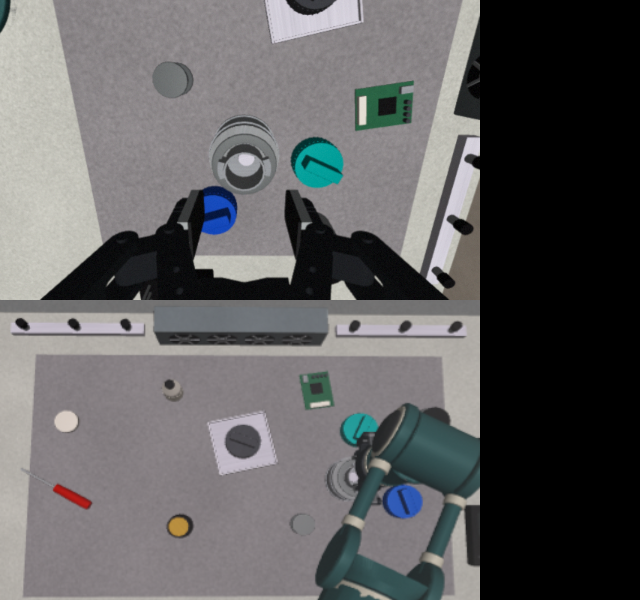

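The cartridge is in the canister: its bright top shows inside the mouth at (245,158). The cap lies flat in the tray at (243,441), the bystanders look unmoved, and the gripper is clear. I hand the job in.

```bash
python3 -c "
from h import *
print(finish_job())"
```

```text
the job is handed in; nothing more can be done
None
```

The job is handed in at 14.7 s on the robot's clock, but `finish_job` gives no verdict, so these are only my own checks.

- **Cap:** I gripped it by the wing, pressed it about 9 mm down (about 9.5 N on the wrist) and turned it 1.2 rad anticlockwise while pressing. It turned without resistance and lifted straight off. I set it wing up near the middle of the tray.
- **Cartridge:** I released it about 40 mm into the canister's neck and it dropped in.

**Last checks:**
- The final pictures show the cap flat in the tray, the cartridge's top inside the mouth and the bystanders apparently where they stood. The gripper is clear, with wrist force about zero.
- Two estimates of the tray centre differed by about 6 mm, against the 35 mm allowed.
- Collar travel was judged from the tool's movement and the wrist force, because it can't be read directly.

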